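# Lock the water-filter cartridge into its station

### The job

Fit the tall, slim water-filter cartridge into the socket of the grey filter station: lower it with its two lugs into the socket's two slots, push it down against the spring, turn it a quarter turn clockwise (seen from above) and let go, so that it stays locked. Leave the short, wide cartridge standing where it is.

Things in the scene. Friction and masses are not known exactly. Their poses are not given: they have to be found in the camera images.
- tall_cartridge: Loose slim cartridge, 0.22 kg, upright on the table; origin: centre of underside, z up. Heights in mm: tapered nose 0-9 (28 to 38 wide), neck 38 wide to 33, white body 54 wide 33-108, upright grey wing on top 108-140, 46 long along x, 14 thick along y. Two neck lugs at height 10-17 point along +x and -x (in line with the wing), 58 tip to tip, 10 wide. Same after a half turn.
- squat_cartridge: The other cartridge, which stays where it is: loose, upright, same nose, lugs and wing, but the white body is 76 mm wide and the whole only 99 mm tall. Origin: centre of its underside, z up.
- socket (a point): Centre of the mouth, at the collar's top, 80 mm above the table on the fixed grey station (150 x 150 mm, turned with the socket). z up; x runs through both slots. Bore 44 mm, slots about 20 mm wide, reaching 32 mm from the centre (lugs may be 10 deg off). Lugs turn only clockwise from above, with the underside 27-33 mm below the mouth (33: shoulder meets collar), to a stop at about 105 deg.
- spring_plate (a joint): Spring plate in the socket, value 0 (up) to 0.017 m (down). It meets the underside 17 mm below the mouth with 5 N, 0.6 N more per mm (15 N fully down). Released after a turn of 75 to 105 deg, the cartridge is lifted until its underside is 22 mm below the mouth (shoulder 11 mm above the collar, value 0.005), lugs in the locking pockets, wing along the socket's y.
Mind the look-alikes: they are no part of the job. What is shaped like the tall_cartridge but blue is not meant.

How it is judged:
On the way:
1. the tall cartridge is pushed down against the spring with its lugs in the slots (horizontal distance between tall_cartridge and socket below 0.01 m and z of tall_cartridge in the frame of socket below -0.0245 m and angle between the x axis of tall_cartridge and the x axis of socket, either way round below 0.7 rad), for 0.05 s.
At the end, for the whole second after the job is handed in: The tall cartridge is released and at rest, locked: upright within 8 degrees, within 10 mm of the socket's centre, underside 19.5 to 24.5 mm below the mouth (lifted by the spring into the pockets), wing within 20 degrees of the socket's y axis; the wide one has not fallen or moved 30 mm (horizontal distance between tall_cartridge and socket below 0.01 m and z of tall_cartridge in the frame of socket between -0.0245 and -0.0195 m and angle between the x axis of tall_cartridge and the y axis of socket, either way round below 0.35 rad and angle between tall_cartridge's own z axis and vertical below 0.15 rad and linear speed of tall_cartridge below 0.02 m/s); the robot touches nothing.
It fails at once if the short, wide cartridge is knocked over or moved by more than 30 mm (distance of squat_cartridge from where it was at the start of the episode above 0.03 m or angle between squat_cartridge's own z axis and vertical above 0.4 rad).
It also fails if it takes over 48 s, if anything falls off the work surface, if the arm or the gripper's body presses on something with over 40 N, if the wrist force passes 120 N, or if a joint passes its speed limit or range.

### The arm

A 7-joint arm with a two-finger parallel gripper is mounted at the origin on the work surface. World frame = base frame: x ahead of the robot, y to its left, z up, the work surface at z = 0. Lengths are in m, angles in rad, forces in N, time in s.
With the tool pointing down it reaches from about 0.425 to 0.875 m from the base axis. Payload 4.7 kg.
Tool frame: the origin (TCP) lies at the very end of the fingers, on their centre line; the grasp point (between the pads) lies 19 mm behind it (ctrl.grasp_offset is the distance from the TCP to the grasp point, in m); z points along the fingers, y is the direction in which the jaws open and shut (so a half turn about z gives the same grasp; the last joint's range is limited). The gripper opens to 87 mm and grips with 3 to 60 N. Pads are 19 mm wide; open, the fingers measure 117 mm over their backs; the gripper's body (75 mm by 190 mm) begins 51 mm behind the grasp point.
Start: joints at [1.144, 0.321, -0.07, 1.45, 0.023, 1.371, -0.057], TCP at [0.277, -0.588, 0.196] pointing down, gripper open.
Joint ranges: [-2.86, 2.86], [-0.3, 2.09], [-1.38, 1.24], [0.06, 2.45], [-1.56, 4.7], [0.09, 2.05], [-2.69, 2.69]. Speed limits (rad/s): [2.57, 2.57, 3.14, 3.14, 3.14, 3.14, 3.14].

### API

Orientations are given as a rotation vector (axis times angle).
In Python, from bench import ctrl gives the robot as it stands.
- The arm moves only by the shell command python3 -m creep 'ROWS' [FORCE]. ROWS is JSON, a list that holds one entry, the list of rows, each a list of 7 numbers: the opening, from 0 (shut) to 1 (fully open), then the shift along the tool's x, y, z in mm, then the turn, a rotation vector about the tool's x, y, z in rad. In form: [[[grip, dx, dy, dz, rx, ry, rz], ...]]. A call has 1 to 5 rows; each row is the pose to reach, as a shift and turn from the pose commanded when the call began, along the tool's axes at that moment; what a row does not reach only later rows make up. A row lasts 1/10 s, in which the tool goes at most 50 mm and 8.59 degrees, less where a joint would pass 70% of its speed; a pose out of reach is approached as far as the arm can. A call with a gripper value outside its range is refused whole. The fingers move at their own pace and stop on an object; FORCE is the grip in N (left out, the last holds). Time passes only in rows, so rows that repeat a pose let the fingers close. It gives the time, the measured TCP pose, the force and the opening at its end, in the units of the state.
- ctrl.get_state(): the state, without advancing time (a new reading comes with each control period).
- ctrl.get_image(name): name is "side" or "top"; returns the picture (480x640x3 uint8, red, green, blue); there is no depth.
- ctrl.camera_params(name): a dict with "K" (3x3 intrinsics, pixels), "pose" (4x4, takes a point from camera to world coordinates). Camera axes: x right, y down, z forward; pixel columns grow to the right and rows downward; lengths in m; the calibration is good to about 2 mm. A picture is of the moment at which its call begins. camera_params takes no time and is no camera call.
- ctrl.close_job(): hands the job in, once; it reports no verdict.
The state is a dict: "time": time; "joint_positions": joint angles; "qd": joint speeds; "joint_torque": joint torques, N m; "position": TCP position; "tool_rot": TCP orientation; "ft_force": force on the tool from outside, world axes, zero at the start; "torque": the same for the moment, N m; "grip_width": opening from 0.0 (shut) to 1.0 (fully open).
Only numpy, scipy, OpenCV 4.12 (cv2) and the standard library are available. Lean on these libraries where they do the work, as an engineer would, in place of code of your own. Each camera call takes 0.05 s, during which the arm holds its last target. There are 200 camera calls.

## Working session

There is one attempt and no reset: what is moved stays moved. The work goes in short steps, Python scripts to look and compute and a shell command to move; the robot and the scene stay as the last step left them, time stands still between calls to the robot, and variables do not carry over. Pictures are saved under pics/ and viewed, about 8 in all and at most 12, crops included, and the job is handed in when it is done.

```bash
mkdir -p pics; ls; python3 - <<'E'
from bench import ctrl
import cv2
for n in("side","top"):
    im=ctrl.get_image(n); cv2.imwrite(f"pics/{n}0.png",im[:,:,::-1]); p=ctrl.camera_params(n); print(n,p["K"],p["pose"])
s=ctrl.get_state(); print(s, ctrl.grasp_offset)
E
```

```text
pics
side [[450.81066516   0.         330.47401887]
 [  0.         450.81066516 239.71223827]
 [  0.           0.           1.        ]] [[ 0.68763304 -0.52893544  0.49738125  0.16342818]
 [-0.72602662 -0.50732975  0.46422179 -0.29960195]
 [ 0.00679295 -0.68032626 -0.73287791  0.72030801]
 [ 0.          0.          0.          1.        ]]
top [[433.99743131   0.         317.41404594]
 [  0.         433.99743131 238.6579451 ]
 [  0.           0.           1.        ]] [[ 2.06388823e-02 -9.89730084e-01  1.41451040e-01  4.88406022e-01]
 [-9.99786993e-01 -2.04207876e-02  2.99339034e-03  8.61261126e-02]
 [-7.41068331e-05 -1.41482690e-01 -9.89940727e-01  8.16392807e-01]
 [ 0.00000000e+00  0.00000000e+00  0.00000000e+00  1.00000000e+00]]
{'time': 0.1, 'joint_positions': array([ 1.14409688,  0.32175023, -0.07008724,  1.45157018,  0.02259318,
        1.3707713 , -0.05691971]), 'qd': array([-2.33390341e-04, -1.26096608e-03,  9.34141049e-05, -2.38463530e-03,
       -7.06042308e-04, -7.64484885e-04, -1.79194727e-04]), 'joint_torque': array([-6.02317286e-04, -4.92572486e+01, -4.05899137e-01, -3.13400352e+01,
       -6.40489510e-02,  3.95426864e-02,  7.92841070e-05]), 'position': array([ 0.27705814, -0.58739823,  0.19456142]), 'tool_rot': array([-3.06398441e+00, -6.86467909e-01,  7.17427468e-04]), 'ft_force': array([-0.07927961,  0.58031188,  1.03416426]), 'torque': array([0.00765549, 0.03611205, 0.01868913]), 'grip_width': 1.0021287977627236} 0.0187
```

View pics/side0.png

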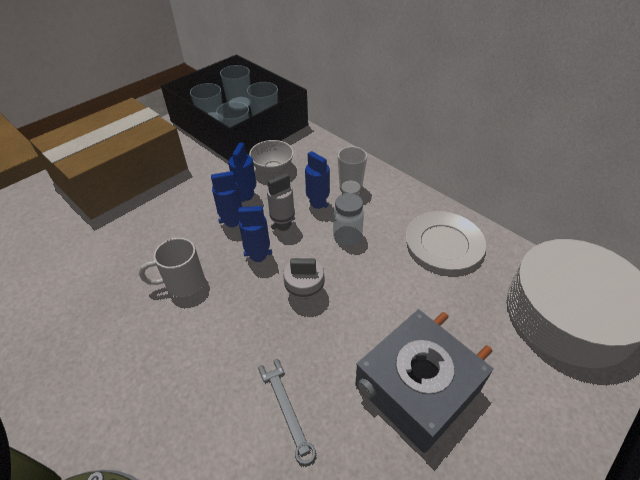

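View pics/top0.png

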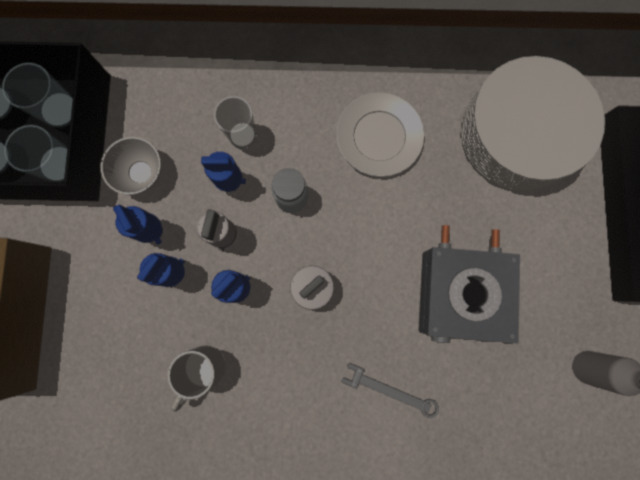

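Candidates:
- **Slim white with grey wing:** top (212,226), side (281,200). This is my choice.
- **Squat white:** top (314,288), side (303,277).
- **Blue look-alikes:** top (135,222), (160,269), (230,287), (222,170).
- **Jar and glass:** top (289,188), (236,120).

I'll check the choice and the socket in one close crop.

```bash
cat > h.py <<'E'
import numpy as np, cv2
from bench import ctrl
def ray(n,uv):
    p=ctrl.camera_params(n); T=np.array(p["pose"]); d=T[:3,:3]@np.linalg.inv(p["K"])@np.array([uv[0],uv[1],1.]); return T[:3,3],d
def onz(n,uv,z):
    o,d=ray(n,uv); return o+d*(z-o[2])/d[2]
def proj(n,P):
    p=ctrl.camera_params(n); T=np.array(p["pose"]); c=T[:3,:3].T@(np.array(P)-T[:3,3]); q=np.array(p["K"])@c; return q[:2]/q[2]
def tri(uvt,uvs):
    o1,d1=ray("top",uvt);o2,d2=ray("side",uvs)
    A=np.stack([d1,-d2],1); t=np.linalg.lstsq(A,o2-o1,rcond=None)[0]; a=o1+d1*t[0]; b=o2+d2*t[1]; return (a+b)/2,np.linalg.norm(a-b)
def crop(im,u,v,w,h,s):
    return cv2.resize(im[v:v+h,u:u+w],None,fx=s,fy=s,interpolation=cv2.INTER_CUBIC)
E
python3 - <<'E'
from h import *
t=cv2.imread("pics/top0.png");s=cv2.imread("pics/side0.png")
o=np.vstack([np.hstack([crop(t,180,190,80,60,5),crop(t,435,260,80,60,5)]),np.hstack([crop(s,245,165,80,60,5),crop(s,385,335,80,60,5)])])
o=cv2.convertScaleAbs(o,alpha=1.5)
cv2.imwrite("pics/crop1.png",o)
E
```

```text
(no output)
```

View pics/crop1.png

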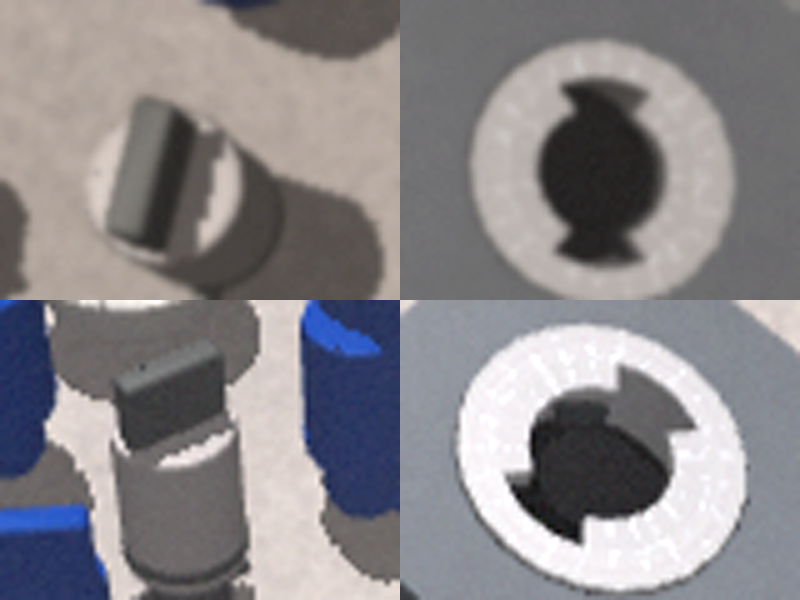

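The crop confirms the choice: a slim white body with a grey upright wing, top face centred near top (208,224) and side (278.6,178.4). The collar is centred at top (475.4,294.2) and side (425.4,366.5), with the slots running along image rows in the top view.

```bash
python3 - <<'E'
from h import *
from scipy.spatial.transform import Rotation as R
t=cv2.imread("pics/top0.png");s=cv2.imread("pics/side0.png")
T=lambda x,y:(180+x/5,190+y/5)
S=lambda x,y:(435+(x-400)/5,260+y/5)
print("wing tri",tri(T(140,170),(278.6,178.4)),"onz",onz("top",T(140,170),.14),onz("side",(278.6,178.4),.14))
a,b=onz("top",T(155,102),.14),onz("top",T(125,238),.14); print("len",np.linalg.norm(a-b),"yaw",np.degrees(np.arctan2(*(a-b)[1::-1])),(a+b)/2)
# body top rim: fit, z=.108 : contour of squat too
print("sock tri",tri(S(602,171),(425.4,366.5)),onz("top",S(602,171),.08),onz("side",(425.4,366.5),.08))
a,b=onz("top",S(605,85),.08),onz("top",S(599,260),.08);print("slots",np.linalg.norm(a-b),np.degrees(np.arctan2(*(a-b)[1::-1])),(a+b)/2)
# station edge yaw
for nm,im in(("top",t),):
    g=cv2.cvtColor(im,cv2.COLOR_BGR2HSV)
    b_=im.astype(int); m=((b_[:,:,0]-b_[:,:,2]>3)&(b_[:,:,0]<140)).astype(np.uint8); m[:, :425]=0; m[:240]=0;m[350:]=0;m[:,530:]=0
    print(m.sum())
# side wing
C=lambda x,y:(245+x/5,165+(y-300)/5)
a,b=onz("side",C(213,347),.14),onz("side",C(120,386),.14);print("side wing",np.linalg.norm(a-b),np.degrees(np.arctan2(*(a-b)[1::-1])),(a+b)/2)
D=lambda x,y:(385+(x-400)/5,335+(y-300)/5)
a,b=onz("side",D(657,395),.08),onz("side",D(547,510),.08);print("side slot",np.linalg.norm(a-b),np.degrees(np.arctan2(*(a-b)[1::-1])),(a+b)/2)
print("squat",onz("top",(314,288),.099))
for uv in [(222,170),(230,287),(135,222),(160,269)]: print("blue",onz("top",uv,.13))
st=ctrl.get_state(); M=R.from_rotvec(st["tool_rot"]).as_matrix(); print(M, st["time"])
E
```

```text
wing tri (array([0.60644542, 0.26074589, 0.13911324]), np.float64(0.0036652723086799417)) onz [0.60490387 0.26171336 0.14      ] [0.60711753 0.25864925 0.14      ]
len 0.044394654377200686 yaw -9.11292599239721 [0.60500249 0.26169754 0.14      ]
sock tri (array([ 0.50575156, -0.18130283,  0.07786175]), np.float64(0.0028425345984794256)) [ 0.50469648 -0.17945801  0.08      ] [ 0.50580168 -0.18257045  0.08      ]
slots 0.05864744169414989 -3.7364879103639 [ 0.50436076 -0.17945337  0.08      ]
0
side wing 0.04319065860216389 -11.573192850490612 [0.60710969 0.25927531 0.14      ]
side slot 0.055215242605028095 -2.229437210189111 [ 0.50770262 -0.18161701  0.08      ]
squat [0.50891769 0.09221349 0.099     ]
blue [0.69661193 0.24647359 0.13      ]
blue [0.50686805 0.22405637 0.13      ]
blue [0.60746559 0.38174424 0.13      ]
blue [0.53287247 0.33615615 0.13      ]
[[ 9.04406745e-01  4.26670586e-01 -8.06667779e-04]
 [ 4.26671340e-01 -9.04405488e-01  1.51028708e-03]
 [-8.51596904e-05 -1.71009585e-03 -9.99998534e-01]] 0.1
```

```bash
cat >> h.py <<'E'
from scipy.spatial.transform import Rotation as R
def plan(W,cur=None):
    """W: (x,y,z,yawdeg); prints tool-axis shifts (mm) and rz (rad) for each hop"""
    if cur is None:
        s=ctrl.get_state(); M=R.from_rotvec(s["tool_rot"]).as_matrix(); cur=(*s["position"],np.degrees(np.arctan2(M[1,0],M[0,0])))
        print("now",np.round(cur,4),"tilt",np.round(M[:,2],4),"F",np.round(s["ft_force"],2),"grip",round(s["grip_width"],3),"t",round(s["time"],2))
    for w in W:
        d=np.array(w[:3])-cur[:3]; y=np.radians(cur[3]); c,s=np.cos(y),np.sin(y)
        dr=(w[3]-cur[3]+180)%360-180
        print(np.round([1e3*(c*d[0]+s*d[1]),1e3*(s*d[0]-c*d[1]),-1e3*d[2]],1),"rz",round(-np.radians(dr),3)); cur=w
E
python3 - <<'E'
from h import *
plan([(.38,-.50,.26,68),(.50,-.29,.26,111),(.56,-.05,.26,154),(.59,.19,.26,170),(.606,.26,.20,170)])
E
```

```text
now [ 0.2771 -0.5874  0.1946 25.2565] tilt [-8.0e-04  1.5e-03 -1.0e+00] F [-0.08  0.58  1.03] grip 1.002 t 0.1
[130.4 -35.1 -65.4] rz -0.746
[239.7  32.6  -0. ] rz -0.75
[202.6 142.   -0. ] rz -0.75
[ 78.2 228.9  -0. ] rz -0.279
[-3.6 71.7 60. ] rz -0.0
```

```bash
python3 -m creep '[[[1,65,-18,-60,0,0,-0.4],[1,130,-35,-65,0,0,-0.746],[1,130,-35,-65,0,0,-0.746],[1,130,-35,-65,0,0,-0.746],[1,130,-35,-65,0,0,-0.746]]]'; python3 -c "
from h import *
plan([(.50,-.29,.26,111)])"
```

```text
time: 0.6
position: [0.3825, -0.4988, 0.2611]
tool_rot: [2.594, 1.771, 0.001]
ft_force: [-0.1, -0.4, 0.3]
grip_width: 0.999
now [ 0.3825 -0.4988  0.2611 68.6357] tilt [ 1.e-03 -3.e-04 -1.e+00] F [-0.05 -0.38  0.25] grip 0.999 t 0.6
[237.2  33.3   1.1] rz -0.739
```

Moves track well, so I'll chain the next ones.

```bash
python3 -m creep '[[[1,237,33,1,0,0,-0.739],[1,237,33,1,0,0,-0.739],[1,237,33,1,0,0,-0.739],[1,237,33,1,0,0,-0.739],[1,237,33,1,0,0,-0.739]]]'; python3 -m creep '[[[0.7,202,142,0,0,0,-0.75],[0.7,202,142,0,0,0,-0.75],[0.7,202,142,0,0,0,-0.75],[0.7,202,142,0,0,0,-0.75],[0.7,202,142,0,0,0,-0.75]]]'; python3 -c "
from h import *
plan([(.59,.19,.26,170),(.606,.26,.20,170)])"
```

```text
time: 1.1
position: [0.5006, -0.2898, 0.2593]
tool_rot: [-1.783, -2.586, -0.001]
ft_force: [0.8, -0.2, 0.0]
grip_width: 1.002
time: 1.6
position: [0.5622, -0.0522, 0.2594]
tool_rot: [-0.715, -3.059, 0.0]
ft_force: [-0.3, -0.7, -0.3]
grip_width: 0.714
now [ 5.622000e-01 -5.220000e-02  2.594000e-01  1.536985e+02] tilt [-2.e-04 -2.e-04 -1.e+00] F [-0.32 -0.73 -0.35] grip 0.714 t 1.6
[ 82.4 229.5  -0.6] rz -0.285
[-3.6 71.7 60. ] rz -0.0
```

```bash
python3 -m creep '[[[0.6,82,230,0,0,0,-0.285],[0.6,82,230,0,0,0,-0.285],[0.6,82,230,0,0,0,-0.285],[0.6,82,230,0,0,0,-0.285],[0.6,82,230,0,0,0,-0.285]]]'; python3 -m creep '[[[0.5,-4,72,40,0,0,0],[0.5,-4,72,80,0,0,0],[0.5,-4,72,80,0,0,0],[0.5,-4,72,80,0,0,0]]]'; python3 - <<'E'
from h import *
plan([(.606,.26,.112,170)])
s=ctrl.get_image("side")[:,:,::-1];t=ctrl.get_image("top")[:,:,::-1]
print(proj("side",ctrl.get_state()["position"]),proj("top",ctrl.get_state()["position"]))
cv2.imwrite("pics/side1.png",s);cv2.imwrite("pics/top1.png",t)
cv2.imwrite("pics/crop2.png",cv2.convertScaleAbs(np.hstack([crop(s,225,80,100,150,4),crop(t,150,150,100,150,4)]),alpha=1.4))
E
```

```text
time: 2.1
position: [0.5919, 0.1902, 0.2592]
tool_rot: [-0.282, -3.128, -0.0]
ft_force: [-0.7, 0.0, -0.1]
grip_width: 0.599
time: 2.5
position: [0.6075, 0.2575, 0.1766]
tool_rot: [-0.28, -3.124, 0.004]
ft_force: [0.7, -0.6, -0.4]
grip_width: 0.506
now [  0.6075   0.2575   0.1766 169.7411] tilt [-0.0053 -0.0019 -1.    ] F [ 0.68 -0.65 -0.41] grip 0.506 t 2.5
[ 1.9  2.2 64.6] rz -0.005
[278.88604352 161.94881855] [204.98745939 215.93500096]
```

View pics/crop2.png

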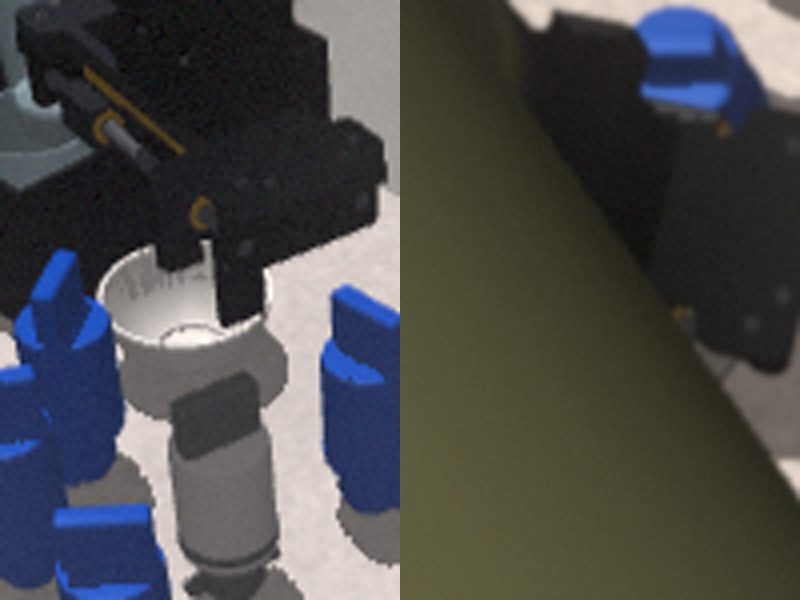

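```bash
python3 - <<'E'
from h import *
s=ctrl.get_state(); M=R.from_rotvec(s["tool_rot"]).as_matrix()
print(s["position"],s["tool_rot"])
for y in(-.0375,-.0217,.0217,.0375):
  for x in(-.0095,.0095):
    print(y,x,(proj("side",s["position"]+M@[x,y,0])-[225,80])*4)
E
```

```text
[0.61002124 0.25636315 0.18055852] [ 2.86262480e-01  3.12747256e+00 -9.74947039e-04]
-0.0375 -0.0095 [274.02091411 360.00468789]
-0.0375 0.0095 [240.17296184 374.74516786]
-0.0217 -0.0095 [256.15106792 343.26120087]
-0.0217 0.0095 [222.48385925 357.70406324]
0.0217 -0.0095 [208.84910641 298.94074225]
0.0217 0.0095 [175.6756658  312.61057601]
0.0375 -0.0095 [192.24828977 283.38629622]
0.0375 0.0095 [159.25341396 296.78991409]
```

```bash
python3 - <<'E'
from h import *
s=ctrl.get_image("side")[:,:,::-1].copy()
st=ctrl.get_state(); M=R.from_rotvec(st["tool_rot"]).as_matrix(); print(st["position"],st["time"],st["joint_positions"],st["grip_width"])
s=crop(s,245,110,80,100,6); s=cv2.convertScaleAbs(s,alpha=2)
for y in(-.0217,.0217):
  for x in(-.0095,.0095):
    for z,c in((0,(0,0,255)),(-.019,(0,255,0))):
      p=(proj("side",st["position"]+M@[x,y,z])-[245,110])*6; cv2.circle(s,tuple(int(v) for v in p),4,c,-1)
cv2.imwrite("pics/crop3.png",s)
E
```

```text
[0.61056001 0.25626371 0.18141763] 2.65 [ 0.14882397  0.46532726 -0.80936771  1.41759422  0.33762483  1.39852053
  0.72367062] 0.49887442907042345
```

View pics/crop3.png

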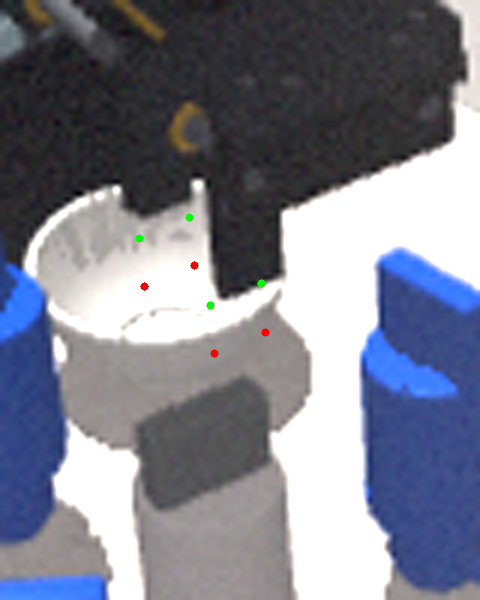

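```bash
python3 - <<'E'
from h import *
st=ctrl.get_state(); M=R.from_rotvec(st["tool_rot"]).as_matrix(); 
t=ctrl.get_image("top")[:,:,::-1]; s=ctrl.get_image("side")[:,:,::-1]
print(st["position"])
for sx in(-1,1):
  for sy in(-1,1):
    P=st["position"]+M@[sx*.0375,sy*.095,-.0700]; print(sx,sy,P.round(3),proj("side",P).round(1),proj("top",P).round(1))
t2=cv2.convertScaleAbs(crop(t,130,100,160,200,2.5),alpha=2.5);s2=cv2.convertScaleAbs(crop(s,200,20,160,200,2.5),alpha=1.8)
cv2.imwrite("pics/c4.png",np.hstack([t2,s2]))
E
```

```text
[0.61056001 0.25626371 0.18141763]
-1 -1 [0.63  0.156 0.251] [322.9 148.7] [267.3 192.5]
-1 1 [0.665 0.343 0.252] [267.2 102.1] [129.7 164.7]
1 -1 [0.556 0.17  0.251] [286.5 164.2] [254.8 247.2]
1 1 [0.591 0.357 0.251] [233.3 114.1] [114.9 218.3]
```

View pics/c4.png

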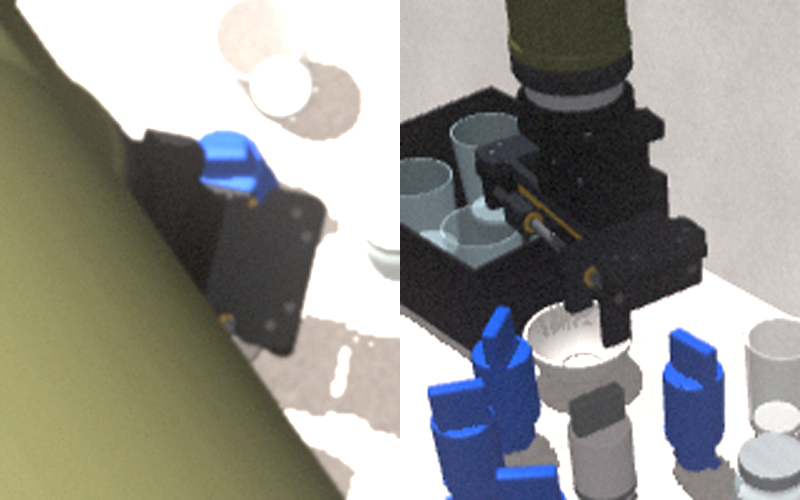

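```bash
python3 - <<'E'
from h import *
print(tri((258.8,182),(322,114)),tri((246,240.8),(287,128)))
P,_=tri((258.8,182),(322,114))
for z in(.25,.26,.27,.28,.29,.3,.31): print(z,onz("top",(258.8,182),z).round(4),onz("top",(246,240.8),z).round(4),"side",onz("side",(320,130),z).round(4),proj("side",onz("top",(258.8,182),z)).round(1),proj("side",onz("top",(246,240.8),z)).round(1))
E
```

```text
(array([0.62644417, 0.15670669, 0.32089115]), np.float64(0.0036475247340674835)) (array([0.55723005, 0.16758384, 0.32216691]), np.float64(0.006305694385714542))
0.25 [0.6446 0.1682 0.25  ] [0.5645 0.1818 0.25  ] side [0.6691 0.2014 0.25  ] [323.8 143. ] [285.3 159.6]
0.26 [0.6418 0.1667 0.26  ] [0.5632 0.1802 0.26  ] side [0.6583 0.1908 0.26  ] [323.2 139.2] [285.  155.5]
0.27 [0.6391 0.1653 0.27  ] [0.5619 0.1785 0.27  ] side [0.6476 0.1801 0.27  ] [322.7 135.4] [284.7 151.4]
0.28 [0.6363 0.1638 0.28  ] [0.5605 0.1768 0.28  ] side [0.6368 0.1695 0.28  ] [322.2 131.4] [284.4 147.2]
0.29 [0.6336 0.1624 0.29  ] [0.5592 0.1751 0.29  ] side [0.6261 0.1588 0.29  ] [321.6 127.4] [284.1 142.9]
0.3 [0.6308 0.1609 0.3   ] [0.5578 0.1734 0.3   ] side [0.6153 0.1482 0.3   ] [321.  123.2] [283.7 138.4]
0.31 [0.628  0.1595 0.31  ] [0.5565 0.1717 0.31  ] side [0.6046 0.1375 0.31  ] [320.4 119. ] [283.4 133.9]
```

```bash
python3 - <<'E'
from h import *
st=ctrl.get_state(); M=R.from_rotvec(st["tool_rot"]).as_matrix()
for y,uv in((-.0367,(286.7,157.7)),(.0217,(273,143.3))):
  for dz in(0,.02,.025,.03,.035,.04): print(y,dz,(proj("side",st["position"]+M@[0,y,-dz])-uv).round(1))
E
```

```text
-0.0367 0 [ 2.5 13.3]
-0.0367 0.02 [1.9 4.8]
-0.0367 0.025 [1.7 2.6]
-0.0367 0.03 [1.5 0.4]
-0.0367 0.035 [ 1.4 -1.8]
-0.0367 0.04 [ 1.2 -4. ]
0.0217 0 [ 0.3 12.5]
0.0217 0.02 [-0.6  4. ]
0.0217 0.025 [-0.9  1.9]
0.0217 0.03 [-1.1 -0.3]
0.0217 0.035 [-1.4 -2.5]
0.0217 0.04 [-1.6 -4.7]
```

```bash
python3 - <<'E'
from h import *
plan([(.606,.26,.125,169.7)])
E
```

```text
now [  0.6107   0.2564   0.1818 169.4889] tilt [ 3.4e-03  1.0e-04 -1.0e+00] F [-0.24 -0.57 -0.62] grip 0.503 t 2.75
[ 5.3  2.7 56.8] rz -0.004
```

```bash
python3 -m creep '[[[0.5,5,3,30,0,0,0],[0.5,5,3,57,0,0,0],[0.5,5,3,57,0,0,0],[0.5,5,3,57,0,0,0],[0.5,5,3,57,0,0,0]]]'; python3 - <<'E'
from h import *
s=ctrl.get_image("side")[:,:,::-1].copy()
plan([(.606,.26,.085,169.7)])
st=ctrl.get_state(); M=R.from_rotvec(st["tool_rot"]).as_matrix()
s=crop(s,245,110,80,100,6); s=cv2.convertScaleAbs(s,alpha=1.8)
for y in(-.0367,-.0217,.0217):
  for x in(-.0095,.0095):
      p=(proj("side",st["position"]+M@[x,y,-.03])-[245,110])*6; cv2.circle(s,tuple(int(v) for v in p),3,(0,255,0),-1)
cv2.imwrite("pics/crop5.png",s)
E
```

```text
time: 3.25
position: [0.6062, 0.2618, 0.1249]
tool_rot: [0.285, 3.126, 0.002]
ft_force: [-0.8, -0.2, 0.3]
grip_width: 0.499
now [6.062000e-01 2.620000e-01 1.249000e-01 1.696003e+02] tilt [ 0.0033  0.0012 -1.    ] F [ 0.06 -0.15  0.03] grip 0.5 t 3.3
[-0.2 -2.  39.9] rz -0.002
```

View pics/crop5.png

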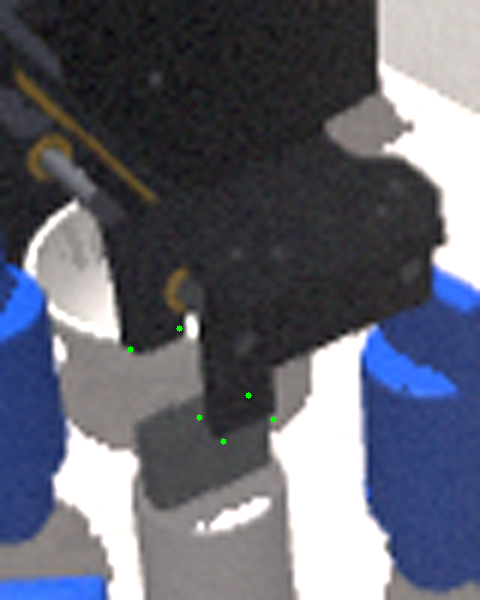

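```bash
python3 -m creep '[[[0.5,0,-2,20,0,0,0],[0.5,0,-2,36,0,0,0],[0.5,0,-2,42,0,0,0],[0.5,0,-2,42,0,0,0]]]' ; python3 -m creep '[[[0.0,0,0,0,0,0,0],[0.0,0,0,0,0,0,0],[0.0,0,0,0,0,0,0],[0.0,0,0,0,0,0,0],[0.0,0,0,0,0,0,0]]]' 50; python3 - <<'E'
from h import *
plan([])
s=ctrl.get_image("side")[:,:,::-1].copy()
cv2.imwrite("pics/crop6.png",cv2.convertScaleAbs(crop(s,245,110,80,100,5),alpha=1.8))
E
```

```text
time: 3.7
position: [0.6053, 0.2598, 0.0818]
tool_rot: [0.284, 3.127, 0.0]
ft_force: [-0.6, -1.3, 2.5]
grip_width: 0.501
time: 4.2
position: [0.605, 0.261, 0.0816]
tool_rot: [0.283, 3.127, 0.003]
ft_force: [0.1, -0.6, 6.2]
grip_width: 0.156
now [6.050000e-01 2.610000e-01 8.160000e-02 1.696659e+02] tilt [ 0.0018  0.0019 -1.    ] F [ 0.14 -0.62  6.18] grip 0.156 t 4.2
```

View pics/crop6.png

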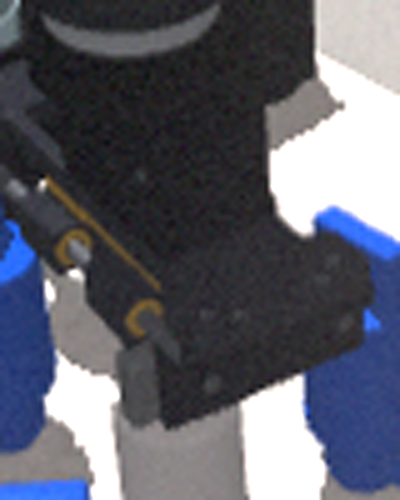

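Grip width of 13.6 mm matches the 14 mm wing, so it's held. The views show the reported z about 28 mm below camera height, so I'll use the table contact as reference: TCP z equals underside plus 0.082.

```bash
python3 -m creep '[[[0,0,0,-30,0,0,0],[0,0,0,-80,0,0,0],[0,0,0,-130,0,0,0],[0,0,0,-175,0,0,0],[0,0,0,-175,0,0,0]]]'; python3 - <<'E'
from h import *
plan([(.56,.05,.257,173),(.5045,-.18,.23,177)])
s=ctrl.get_image("side")[:,:,::-1].copy()
cv2.imwrite("pics/s7.png",s)
E
```

```text
time: 4.75
position: [0.6066, 0.2622, 0.2623]
tool_rot: [0.282, 3.12, 0.009]
ft_force: [-0.2, 1.3, -3.1]
grip_width: 0.156
now [  0.6066   0.2622   0.2623 169.6574] tilt [ 0.0093  0.0049 -0.9999] F [-0.18  1.27 -3.1 ] grip 0.156 t 4.75
[   7.8 -217.1    5.3] rz -0.058
[  27.1 -235.    27. ] rz -0.07
```

```bash
python3 -m creep '[[[0,2,-40,0,0,0,-0.02],[0,4,-85,0,0,0,-0.04],[0,6,-130,2,0,0,-0.058],[0,7,-175,5,0,0,-0.058],[0,8,-217,5,0,0,-0.058]]]'; python3 -m creep '[[[0,6,-45,0,0,0,-0.03],[0,10,-95,0,0,0,-0.07],[0,16,-145,10,0,0,-0.07],[0,22,-195,20,0,0,-0.07],[0,27,-235,27,0,0,-0.07]]]'; python3 -m creep '[[[0,0,0,0,0,0,0],[0,0,0,0,0,0,0],[0,0,0,0,0,0,0]]]'; python3 - <<'E'
from h import *
plan([(.5045,-.18,.18,177)])
s=ctrl.get_image("side")[:,:,::-1].copy();t=ctrl.get_image("top")[:,:,::-1].copy()
cv2.imwrite("pics/s8.png",s);cv2.imwrite("pics/t8.png",t)
cv2.imwrite("pics/crop8.png",cv2.convertScaleAbs(crop(s,340,220,160,220,2.7),alpha=1.6))
E
```

```text
time: 5.3
position: [0.5552, 0.0448, 0.247]
tool_rot: [-0.194, -3.13, 0.001]
ft_force: [0.8, 0.1, -2.3]
grip_width: 0.152
time: 5.8
position: [0.499, -0.1849, 0.2201]
tool_rot: [-0.086, -3.136, -0.002]
ft_force: [1.2, -0.2, -3.8]
grip_width: 0.16
time: 6.1
position: [0.5016, -0.1806, 0.2221]
tool_rot: [-0.08, -3.139, -0.003]
ft_force: [0.7, 1.0, -2.8]
grip_width: 0.158
now [  0.5016  -0.1806   0.2221 177.0666] tilt [-0.002  0.002 -1.   ] F [ 0.67  0.99 -2.85] grip 0.158 t 6.1
[-2.9  0.8 42.1] rz 0.001
```

View pics/crop8.png

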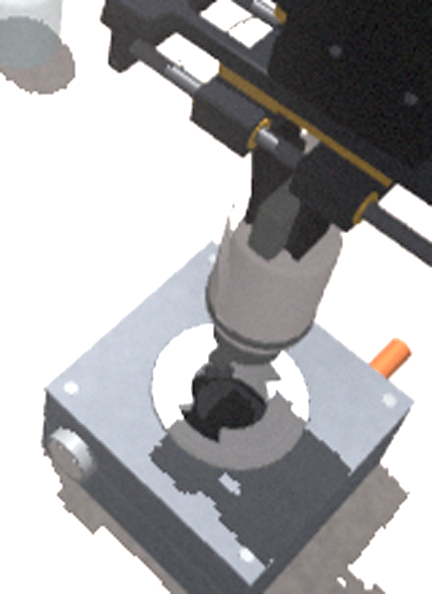

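```bash
python3 - <<'E'
from h import *
s=cv2.imread("pics/s8.png"); c=cv2.convertScaleAbs(crop(s,380,280,100,120,5),alpha=1.6)
a=np.linspace(0,2*np.pi,90)
st=ctrl.get_state()["position"]; print(st); zb=st[2]-.0816
def ring(x,y,z,r,col):
    for q in a:
        p=(proj("side",(x+r*np.cos(q),y+r*np.sin(q),z))-[380,280])*5; cv2.circle(c,tuple(int(v) for v in p),1,col,-1)
ring(st[0],st[1],zb+.033,.027,(0,0,255)); ring(st[0],st[1],zb+.108,.027,(0,0,255)); ring(st[0],st[1],zb,.014,(255,0,0))
ring(.5053,-.1806,.08,.022,(0,200,0))
cv2.imwrite("pics/c9.png",c)
E
```

```text
[ 0.50223285 -0.18037795  0.22299456]
```

View pics/c9.png

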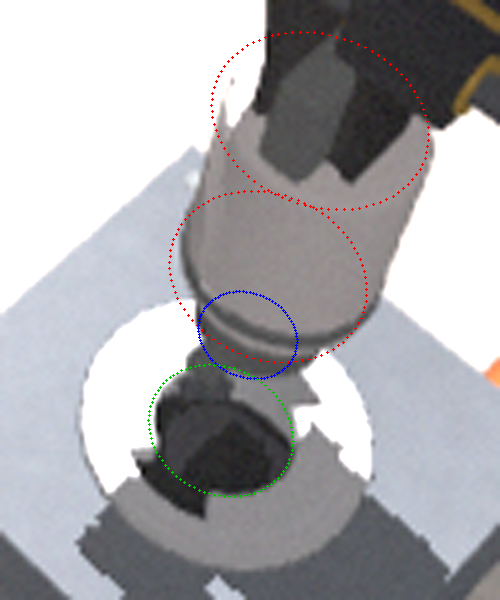

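The cartridge hangs about 5 mm off in +x at its lower end, with a tilt of roughly 2°. Its nose is 2–3 mm past the socket centre in x, so I'll correct that and descend to the mouth.

```bash
python3 -m creep '[[[0,2.5,0,25,0,0,0],[0,2.5,0,52,0,0,0],[0,2.5,0,52,0,0,0],[0,2.5,0,52,0,0,0],[0,2.5,0,52,0,0,0]]]'; python3 - <<'E'
from h import *
plan([])
s=ctrl.get_image("side")[:,:,::-1].copy(); cv2.imwrite("pics/s10.png",s)
c=cv2.convertScaleAbs(crop(s,370,300,110,120,5),alpha=1.8)
a=np.linspace(0,2*np.pi,90)
st=ctrl.get_state()["position"]; zb=st[2]-.0816
def ring(x,y,z,r,col):
    for q in a:
        p=(proj("side",(x+r*np.cos(q),y+r*np.sin(q),z))-[370,300])*5; cv2.circle(c,tuple(int(v) for v in p),1,col,-1)
x,y=.5058,-.1826
ring(x,y,zb+.033,.027,(0,0,255)); ring(x,y,zb+.108,.027,(0,0,255)); ring(x,y,.08,.022,(0,200,0))
cv2.imwrite("pics/c10.png",c)
E
```

```text
time: 6.7
position: [0.5007, -0.1819, 0.1732]
tool_rot: [0.081, 3.138, -0.002]
ft_force: [0.4, -0.3, -2.3]
grip_width: 0.153
now [ 5.007000e-01 -1.819000e-01  1.732000e-01  1.770332e+02] tilt [ 0.0024 -0.001  -1.    ] F [ 0.39 -0.26 -2.29] grip 0.153 t 6.7
```

View pics/c10.png

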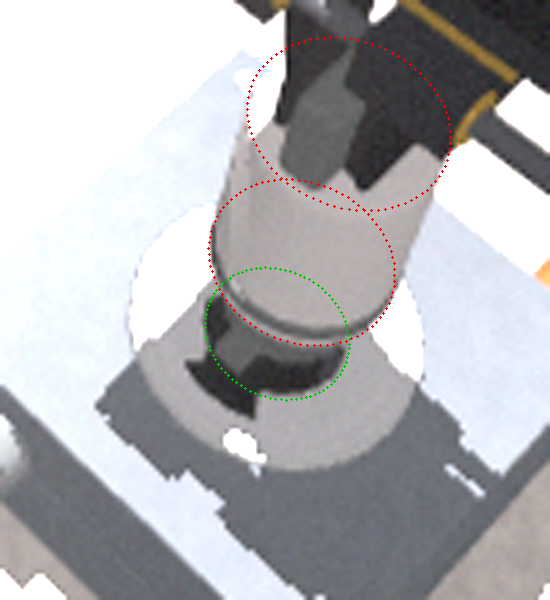

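The body's lower rim overlaps the ring predicted for the socket axis, and the lug at crop (235,345) lines up with the slot at (225,385). Lowering now.

```bash
python3 -m creep '[[[0,0,0,8,0,0,0],[0,0,0,16,0,0,0],[0,0,0,24,0,0,0],[0,0,0,24,0,0,0]]]'; python3 -m creep '[[[0,0,0,5,0,0,0],[0,0,0,5,0,0,0],[0,0,0,10,0,0,0],[0,0,0,10,0,0,0]]]'; python3 -c "
from h import *
plan([])"
```

```text
time: 7.15
position: [0.5003, -0.1816, 0.1466]
tool_rot: [0.082, 3.139, 0.001]
ft_force: [3.5, 1.0, -4.2]
grip_width: 0.153
time: 7.55
position: [0.5006, -0.1819, 0.1385]
tool_rot: [0.082, 3.138, -0.001]
ft_force: [3.6, 1.6, 2.7]
grip_width: 0.158
now [ 5.006000e-01 -1.819000e-01  1.385000e-01  1.769984e+02] tilt [ 2.3e-03 -4.0e-04 -1.0e+00] F [3.61 1.59 2.74] grip 0.158 t 7.55
```

```bash
python3 -m creep '[[[0,0,0,3,0,0,0],[0,0,0,6,0,0,0],[0,0,0,6,0,0,0]]]'; python3 -m creep '[[[0,0,0,2,0,0,0],[0,0,0,2,0,0,0],[0,0,0,2,0,0,0]]]'; python3 -c "
from h import *
plan([])
s=ctrl.get_image('side')[:,:,::-1].copy(); cv2.imwrite('pics/s11.png',s)
cv2.imwrite('pics/c11.png',cv2.convertScaleAbs(crop(s,370,300,110,120,5),alpha=1.8))"
```

```text
time: 7.85
position: [0.5009, -0.1819, 0.1333]
tool_rot: [0.082, 3.138, -0.001]
ft_force: [2.3, 2.6, 7.1]
grip_width: 0.157
time: 8.15
position: [0.501, -0.1819, 0.1317]
tool_rot: [0.082, 3.137, -0.002]
ft_force: [2.3, 2.2, 10.8]
grip_width: 0.16
now [ 5.010000e-01 -1.819000e-01  1.317000e-01  1.770012e+02] tilt [ 0.003 -0.001 -1.   ] F [ 2.27  2.2  10.79] grip 0.16 t 8.15
```

View pics/c11.png

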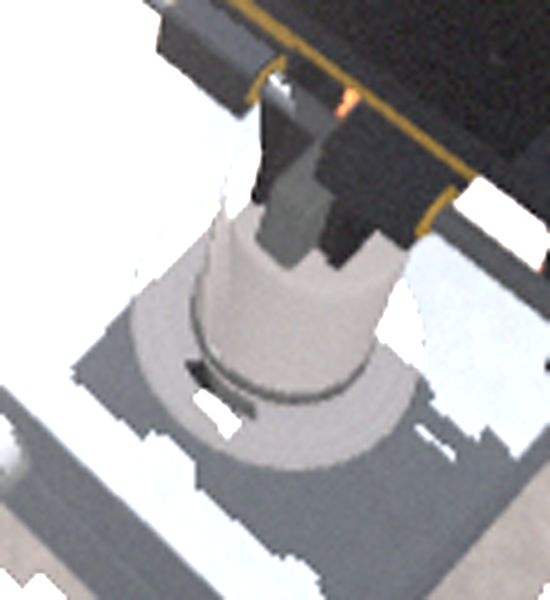

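The force of 13.3 N net of weight gives a depth of about 30.8 mm, and the z reading gives about 30 mm, so the lugs are in and at turning depth. Now I'll turn clockwise (+rz), keeping the cartridge axis fixed.

```bash
python3 -m creep '[[[0,0,0.5,0,0,0,0.12],[0,-0.1,1.0,0,0,0,0.24],[0,-0.3,1.4,0,0,0,0.36],[0,-0.5,1.9,0,0,0,0.48],[0,-0.5,1.9,0,0,0,0.48]]]'; python3 -c "
from h import *
plan([]);print(ctrl.get_state()['torque'])"
```

```text
time: 8.7
position: [0.5016, -0.1813, 0.1319]
tool_rot: [0.83, 3.026, -0.003]
ft_force: [0.9, 1.1, 10.3]
grip_width: 0.156
now [ 5.016000e-01 -1.813000e-01  1.319000e-01  1.493142e+02] tilt [ 0.0034 -0.0029 -1.    ] F [ 0.89  1.08 10.3 ] grip 0.156 t 8.7
[ 0.18791118 -0.58868864 -0.02963722]
```

Turned about 28° with low forces. Continuing.

```bash
python3 -m creep '[[[0,0,0.5,0,0,0,0.12],[0,-0.1,1.0,0,0,0,0.24],[0,-0.3,1.4,0,0,0,0.36],[0,-0.5,1.9,0,0,0,0.48],[0,-0.5,1.9,0,0,0,0.48]]]';  python3 -m creep '[[[0,0,0.5,0,0,0,0.12],[0,-0.1,1.0,0,0,0,0.24],[0,-0.3,1.4,0,0,0,0.36],[0,-0.3,1.4,0,0,0,0.36],[0,-0.3,1.4,0,0,0,0.36]]]'; python3 -c "
from h import *
plan([]);print(ctrl.get_state()['torque'])"
```

```text
time: 9.2
position: [0.5023, -0.1804, 0.1317]
tool_rot: [1.526, 2.742, -0.003]
ft_force: [2.1, 0.0, 10.1]
grip_width: 0.159
time: 9.7
position: [0.503, -0.1798, 0.1315]
tool_rot: [1.991, 2.427, -0.003]
ft_force: [-0.4, -0.2, 10.6]
grip_width: 0.158
now [  0.503   -0.1798   0.1315 101.294 ] tilt [ 7.0e-04 -2.9e-03 -1.0e+00] F [-0.4  -0.24 10.64] grip 0.158 t 9.7
[ 0.0033246   0.0983234  -0.05933427]
```

```bash
python3 -m creep '[[[0,0,0.5,0,0,0,0.12],[0,0,1.0,0,0,0,0.24],[0,0,1,0,0,0,0.26],[0,0,1,0,0,0,0.26]]]'; python3 -m creep '[[[0,0,0,-2,0,0,0],[0,0,0,-4,0,0,0],[0,0,0,-6,0,0,0],[0,0,0,-8,0,0,0],[0,0,0,-8,0,0,0]]]'; python3 -c "
from h import *
plan([]);print(ctrl.get_state()['torque'])
s=ctrl.get_image('side')[:,:,::-1].copy(); cv2.imwrite('pics/s12.png',s)
cv2.imwrite('pics/c12.png',cv2.convertScaleAbs(crop(s,370,300,110,120,5),alpha=1.8))"
```

```text
time: 10.1
position: [0.5038, -0.1796, 0.1315]
tool_rot: [2.289, 2.149, -0.003]
ft_force: [-0.5, 0.6, 10.1]
grip_width: 0.159
time: 10.6
position: [0.5035, -0.1795, 0.1388]
tool_rot: [2.289, 2.15, -0.003]
ft_force: [0.5, -0.1, 6.1]
grip_width: 0.158
now [ 0.5035 -0.1795  0.1388 86.4052] tilt [-2.0e-04 -2.4e-03 -1.0e+00] F [ 0.47 -0.14  6.12] grip 0.158 t 10.6
[-0.13180404 -0.19409671 -0.03049784]
```

The picture limit is reached, so from here I check with numbers. Force says 23.0 mm below the mouth and z says 22.8 mm. Releasing and retreating upward.

```bash
python3 -m creep '[[[0.5,0,0,0,0,0,0],[0.8,0,0,0,0,0,0],[0.8,0,0,0,0,0,0],[0.8,0,0,0,0,0,0],[0.8,0,0,0,0,0,0]]]'; python3 -m creep '[[[0.8,0,0,-20,0,0,0],[0.8,0,0,-50,0,0,0],[0.8,0,0,-90,0,0,0],[0.8,0,0,-130,0,0,0],[0.8,0,0,-130,0,0,0]]]'; python3 -c "
from h import *
plan([(.36,-.42,.27,86)])"
```

```text
time: 11.15
position: [0.5032, -0.1793, 0.1385]
tool_rot: [2.289, 2.15, -0.003]
ft_force: [-0.4, -0.9, 5.6]
grip_width: 0.524
time: 11.65
position: [0.5053, -0.1796, 0.273]
tool_rot: [2.285, 2.145, 0.002]
ft_force: [1.1, -1.1, 0.4]
grip_width: 0.794
now [ 0.5053 -0.1796  0.273  86.3922] tilt [ 0.006  -0.0047 -1.    ] F [ 1.12 -1.11  0.35] grip 0.794 t 11.65
[-249.  -129.9    3. ] rz 0.007
```

```bash
python3 -m creep '[[[0.8,-45,-22,0,0,0,0],[0.8,-90,-45,0,0,0,0],[0.8,-135,-70,0,0,0,0],[0.8,-180,-95,0,0,0,0],[0.8,-225,-120,0,0,0,0]]]'; python3 -m creep '[[[0.8,-20,-10,0,0,0,0],[0.8,-20,-10,0,0,0,0],[0.8,-20,-10,0,0,0,0]]]'; python3 - <<'E'
from h import *
plan([])
I={n:ctrl.get_image(n)[:,:,::-1].copy() for n in("side","top")}
for n in I: cv2.imwrite(f"pics/{n}13.png",I[n])
C=np.array([.505,-.180])
for n,zt in(("top",.198),("side",.198)):
    old=cv2.imread(f"pics/{n}0.png").astype(int); d=np.abs(I[n].astype(int)-old).max(2)
    g=I[n].astype(int); print(n,"expected wing centre px",proj(n,(*C,zt)).round(1),"shoulder",proj(n,(*C,.166)).round(1))
    u,v=proj(n,(*C,.17)).astype(int); 
    P=g[v-22:v+22,u-26:u+26].mean(2).astype(int)
    print("\n".join(" ".join(f"{q:3d}" for q in r[::2]) for r in P[::2]))
# squat moved?
for n,uv in(("top",(314,288)),("side",(303,277))):
    a=cv2.imread(f"pics/{n}0.png"); u,v=uv; k=30
    print(n,"squat diff",np.abs(a[v-k:v+k,u-k:u+k].astype(int)-I[n][v-k:v+k,u-k:u+k]).mean())
E
```

```text
time: 12.15
position: [0.3698, -0.3924, 0.2665]
tool_rot: [-2.288, -2.149, 0.003]
ft_force: [0.7, -1.1, -0.1]
grip_width: 0.799
time: 12.45
position: [0.3606, -0.41, 0.2665]
tool_rot: [-2.289, -2.148, -0.0]
ft_force: [-0.3, 0.8, 0.1]
grip_width: 0.804
now [ 0.3606 -0.41    0.2665 86.3705] tilt [-0.002   0.0022 -1.    ] F [-0.26  0.82  0.14] grip 0.804 t 12.45
top expected wing centre px [505.8 292.8] shoulder [496.6 293.1]
120 118 123 120 116 117 114 101  83  73  70  70  71  71  70  71  72  72  72  72  72  71  72  72  84 110
126 118 120 119 118 124 118 117 116 104  76  70  71  71  71  72  72  71  71  71  72  72  73  72  84 110
 96  82  86  92 108 123 118 118 119 116 101  71  70  70  71  71  71  72  72  71  72  72  72  72  85 110
 35  39  43  48  54  70  94 100  93  89  90  92  97  95  87  82  73  71  71  71  72  72  72  73  87 113
 25  34  46  55  55  55  59  65  87 107 112 115 116 115 113 112 104  84  73  71  71  72  72  72  88 111
 46  56  58  58  59  60  64  97 116 116 116 117 116 116 117 115 114 112  95  74  71  73  72  73  88 109
 59  60  60  60  60  64  97 118 117 116 117 117 1
[... 3337 characters left out ...]
 52  53
 53  54  50  51  52  52  52  52  50  49  52  50  50  50  51  53  50  52  53  48  50  52  53  50  52  50
 52  50  51  54  51  52  50  52  51  50  52  52  51  53  51  50  51  51  52  52  51  52  51  51  49  51
 51  51  52  51  52  52  53  49  52  51  53  51  51  52  52  51  50  51  52  51  51  49  51  51  52  49
 51  51  50  52  50  52  50  52  51  51  51  51  53  52  53  49  51  53  52  51  50  50  52  51  53  52
 54  50  54  54  51  51  49  52  51  52  52  51  49  51  51  54  52  52  50  51  50  50  51  51  52  53
 51  51  48  50  51  49  51  52  51  53  52  50  50  51  52  53  52  50  52  52  52  51  51  51  50  51
top squat diff 1.1224074074074073
side squat diff 62.382592592592594
```

The top view shows the wing lying along world y, with its centre at the expected pixel. The arm blocks the side view, so I'll move clear and check height there.

```bash
python3 -m creep '[[[0.8,-45,-20,0,0,0,0],[0.8,-90,-40,0,0,0,0],[0.8,-135,-60,0,0,0,0],[0.8,-160,-70,0,0,0,0],[0.8,-160,-70,0,0,0,0]]]';python3 - <<'E'
from h import *
plan([])
pts={}
for n in("side","top"):
    I=ctrl.get_image(n)[:,:,::-1].copy(); cv2.imwrite(f"pics/{n}14.png",I); old=cv2.imread(f"pics/{n}0.png")
    for uv in([(314,288)] if n=="top" else [(303,277)]):
        u,v=uv;k=25;print(n,"squat diff",np.abs(old[v-k:v+k,u-k:u+k].astype(int)-I[v-k:v+k,u-k:u+k]).mean())
    m=(cv2.GaussianBlur(cv2.absdiff(I,old),(3,3),0).max(2)>14).astype(np.uint8)
    u,v=proj(n,(.505,-.18,.15)).astype(int); w=np.zeros_like(m); w[v-60:v+60,u-60:u+60]=1; m*=w
    cnt=max(cv2.findContours(m,cv2.RETR_EXTERNAL,cv2.CHAIN_APPROX_NONE)[0],key=cv2.contourArea); print(n,"diff bbox",cv2.boundingRect(cnt))
    for dep in(.017,.022,.027,.033):
        for yaw in(86.4,):
            R2=R.from_euler("z",yaw,degrees=True).as_matrix()
            c=np.array([.5055,-.181,.08-dep]) 
            wing=[proj(n,c+R2@[sx*.023,sy*.007,.14]) for sx in(-1,1) for sy in(-1,1)]
            rim=np.array([proj(n,c+[.027*np.cos(a),.027*np.sin(a),.108]) for a in np.linspace(0,6.28,60)])
            print(dep,"wing",np.round(wing,1).tolist(),"rim u",rim[:,0].min().round(1),rim[:,0].max().round(1),"v",rim[:,1].min().round(1),rim[:,1].max().round(1))
    g=I.mean(2).astype(int)
    if n=="side": print("\n".join(f"{vv} "+" ".join(f"{q:3d}" for q in g[vv,405:470:2]) for vv in range(295,345,2)))
E
```

```text
time: 13.05
position: [0.2788, -0.5684, 0.2663]
tool_rot: [-2.293, -2.145, 0.003]
ft_force: [0.4, 0.1, -0.5]
grip_width: 0.804
now [ 0.2788 -0.5684  0.2663 86.1759] tilt [-2.6e-03  1.0e-04 -1.0e+00] F [ 0.45  0.08 -0.46] grip 0.804 t 13.05
side squat diff 1.3236
side diff bbox (408, 313, 48, 89)
0.017 wing [[456.3, 330.3], [449.8, 336.6], [428.8, 308.9], [422.3, 314.7]] rim u 415.4 454.6 v 318.4 352.4
0.022 wing [[455.5, 332.3], [449.1, 338.6], [428.2, 310.9], [421.8, 316.8]] rim u 414.8 453.8 v 320.3 354.3
0.027 wing [[454.7, 334.3], [448.3, 340.5], [427.6, 313.0], [421.2, 318.8]] rim u 414.3 453.1 v 322.2 356.1
0.033 wing [[453.8, 336.6], [447.4, 342.9], [426.9, 315.4], [420.5, 321.2]] rim u 413.7 452.2 v 324.5 358.2
295 144 152 145 148 149 145 143 148 145 149 148 146 150 145 146 149 148 144 145 148 142 140 141 140 141 141 143 144 145 146 141 136 136
297 146 145 154 147 146 142 144 147 148 149 150 148 149 148 148 148 148 144 142 145 144 142 146 143 142 141 143 139 140 145 144 139 144
299 148 145 148 144 145 145 144 145 148 142 142 144 147 147 147 144 149 145 147 142 145 144 150 151
[... 2827 characters left out ...]
9  38  37  39  37  39  40  40 140  92  93 112 139 145 143 141 141
343 100 124 154 161 108  73  81 163 158 158 157 157 156 156  72  69  38  42  39  38  39  39  40  64 126  92  94  92 102 145 148 143 139
top squat diff 1.1114666666666666
top diff bbox (463, 276, 60, 41)
0.017 wing [[524.6, 288.7], [524.4, 298.7], [491.8, 286.0], [491.5, 296.0]] rim u 480.3 517.0 v 274.4 311.3
0.022 wing [[522.9, 288.8], [522.7, 298.8], [490.4, 286.1], [490.1, 296.0]] rim u 479.1 515.4 v 274.6 311.2
0.027 wing [[521.3, 288.9], [521.1, 298.8], [489.0, 286.2], [488.7, 296.1]] rim u 477.9 513.9 v 274.8 311.1
0.033 wing [[519.3, 289.0], [519.2, 298.8], [487.4, 286.3], [487.1, 296.1]] rim u 476.4 512.2 v 275.1 311.0
```

```bash
python3 - <<'E'
from h import *
ps,pt=proj("side",(.5055,-.181,.08)),proj("top",(.5055,-.181,.08)); print("collar px bias obs-pred side",np.array([425.4,366.5])-ps,"top",np.array([475.4,294.2])-pt)
t=cv2.imread("pics/top14.png").mean(2).astype(int); print("\n".join(f"{v} "+" ".join(f"{q:3d}" for q in t[v,484:528:2]) for v in range(284,304,2)))
s=cv2.imread("pics/side14.png").mean(2).astype(int); u=418; 
print("side cols from 425, rows 345-385");print("\n".join(f"{v} "+" ".join(f"{q:3d}" for q in s[v,402:452:2]) for v in range(345,400,2)))
# wing bottom/rim: tilt check
print(tri((505.5,292.5),(438.5,325.7)))
E
```

```text
collar px bias obs-pred side [0.95395416 0.51931733] top [-0.90205884  0.46199363]
284 117 117 117 117 116 116 116 116 116 115 116 115 112  98  73  73  74  78 105 108 109 110
286 118 117 117 116 116 116 115 115 116 116 115 115 115 111  82  73  74  77 104 109 109 110
288  82  84  78  77  78  81  85  94  95 105 107 107 108 109  96  73  72  75 101 107 111 111
290  37  37  36  46  59  60  60  60  60  60  60  61  61  69  67  59  57  60  86 104 110 113
292  34  35  34  46  61  62  61  62  61  61  59  59  60  59  60  58  58  57  59  91 112 111
294  34  35  35  47  60  60  61  61  61  61  60  61  61  61  61  59  59  59  59  92 111 110
296  36  34  32  42  54  57  59  59  59  60  59  60  62  61  59  62  61  61  60  89 108 109
298  98  80  46  40  43  42  41  41  41  44  47  49  50  51  53  54  55  56  59  92 112 111
300 119 114 104 103 103  96  72  69  57  51  52  51  47  46  44  51  53  56  78 106 112 110
302 119 117 118 118 117 116 114 114 104 102 102 100 100 101  90  71  70  77 105 111 109 107
side cols from 425, rows 345-385
345 100 127 155 162 160 144  72  69  68 163 161 158 157 157 155 
[... 2231 characters left out ...]
  98  98  98  95  77 111 161 160 166  68  67  68  68  69  68  67  70  67  67  66  53  41  46  41
391  98  98  96  97  95  98  90  77  86 141 161  68  67  68  70  68  66  64  67  54  41  45  45  45  45
393  96  96  95  97  97  98  98  99  93  85  51  63  61  68  67  58  55  48  46  44  44  45  45  44  47
395  98  94  94  95  97  96  94  97  96  95  94  94  97  45  43  41  46  44  45  44  46  45  47  44  43
397  94  95  95  97  95  96  96  97  97  96  96  96  97  97  45  45  43  43  41  43  43  43  44  45  44
399  94  97  95  96  95  94  96  96  97  95  97  96  96  98  96  95  44  48  43  45  45  96  85  41  44
(array([ 0.50571422, -0.18126074,  0.19469156]), np.float64(0.0007792435524666172))
```

Relative to the mouth, measured with the same cameras, the underside sits about 23 mm down (22 expected). The wing's top centre is within about 1 mm of the socket axis, and the squat cartridge hasn't moved. Handing in.

```bash
python3 -c "
from bench import ctrl
print(ctrl.close_job(), ctrl.get_state()['time'])"
```

```text
the job is handed in; nothing more can be done
the job is handed in; nothing more can be done
```

The tall cartridge is in the socket and, by my last measurements, locked. I handed the job in after about 13 s of robot time. I gripped it by the wing, lowered its lugs into the slots, pressed it about 30 mm below the mouth (about 13 N), turned it about 91° clockwise, let the spring lift it, released and moved clear.

**Last checks, measured from the final pictures:**
- **Depth:** the underside is about 23 mm below the mouth by triangulation relative to the collar. Single-view estimates were about 21 and 23 mm; 22 is expected.
- **Position:** the top of the wing is within about 1 mm of the socket's axis, so the cartridge is centred and upright.
- **Angle:** the wing lies at about 85–86°, close to the socket's y axis, which I measured at about 86–88°.
- **Squat cartridge:** it did not change in either view.
- **Robot:** the arm is well clear and the gripper is open.

**What disagreed or was not done:**
- **Reported height:** the tool's reported z was about 27–30 mm lower than both cameras showed. I took heights from the grasp on the table instead, and the spring force agreed with that.
- **Tilt:** the cartridge hung about 2° tilted and about 5 mm off the tool's centre line, so I corrected its position before inserting.
- **Picture limit:** the viewer's 12-picture limit was reached just after the turn. The final checks are therefore pixel measurements, not a viewed image.

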